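# Hang the weighing scale and the loaded parts caddy below it

### The arm

A 6-joint arm with a two-finger parallel gripper is mounted at the origin on the work surface. World frame = base frame: x ahead of the robot, y to its left, z up, the work surface at z = 0. Lengths are in mm, angles in degrees, forces in N, time in s.
With the tool pointing down it reaches from about 325 to 850 mm from the base axis. Payload 4.4 kg.
Tool frame: the origin (TCP) lies on the centre line of the jaws, within the pads' length; the fingertips stand ctrl.finger_overhang ahead of it and the grasp point (between the pads) lies 11 mm behind it (ctrl.finger_overhang is the distance from the TCP to the fingertips, in mm); z points along the fingers, x is the direction in which the jaws open and shut, and the axes are right-handed (so a half turn about z gives the same grasp; the last joint's range is limited). The gripper opens to 94 mm and grips with 3 to 60 N. Pads are 16 mm wide; open, the fingers measure 119 mm over their backs; the gripper's body (75 mm by 177 mm) begins 78 mm behind the grasp point.
Start: joints at [-79.784, 11.837, 88.321, -0, 79.842, -8.623], TCP at [185.659, -544.204, 213.447] pointing down, gripper open.
Joint ranges: [-156.59, 156.59], [-49.26, 127.26], [12.9, 141.05], [-63.56, 243.56], [4.71, 150.69], [-161.64, 161.64]. Speed limits (degrees/s): [159.86, 159.86, 180, 180, 180, 180].

### API

Orientations are given as a 3x3 rotation matrix whose columns are the frame's x, y, z axes.
In Python, from bench import ctrl, get_image, workorder gives the robot as it stands. The module is installed in compiled form; this text tells all that it offers.
- The arm moves only by the tool servo_tool, never from a script. Its argument "commands" is a list that holds one entry, the list of rows, each a list of 7 numbers: the closure, from -1 (fully open) to 1 (shut), then the shift along the tool's x, y, z in cm, then the turn, a rotation vector about the tool's x, y, z in degrees. In form: [[[jaw, dx, dy, dz, ax, ay, az], ...]]. A call has 1 to 8 rows; each row is the pose to reach, as a shift and turn from the pose commanded when the call began, along the tool's axes at that moment; what a row does not reach only later rows make up. A row lasts 1/8 s, in which the tool goes at most 62.5 mm and 10.7 degrees, less where a joint would pass 70% of its speed; a pose out of reach is approached as far as the arm can. A call with a gripper value outside its range is refused whole. The fingers move at their own pace and stop on an object; "newtons" is the grip in N (left out, the last holds). Time passes only in rows, so rows that repeat a pose let the fingers close. It gives the time, the measured TCP pose, the force and the opening at its end, in the units of the state.
- ctrl.state(): the state, without advancing time (a new reading comes with each control period).
- get_image(name): name is "scene" or "top"; returns a dict with "frame" (480x640x3 uint8, red, green, blue), "fx", "fy", "cx", "cy" (pixels), "origin" and "orientation" of the camera in the world. Camera axes: x right, y down, z forward; pixel columns grow to the right and rows downward; lengths in mm; the calibration is good to about 2 mm. A picture is of the moment at which its call begins. There is no depth.
- workorder.finish_job(): hands the job in, once; it reports no verdict.
The state is a dict: "clock": time; "joints": joint angles; "qd": joint speeds; "joint_efforts": joint torques, N m; "eef_pos": TCP position; "eef_rot": TCP orientation; "force": force on the tool from outside, world axes, zero at the start; "torque": the same for the moment, N m; "gripper_width": finger opening in mm.
Only numpy, scipy, OpenCV 4.12 (cv2) and the standard library are available. Lean on these libraries where they do the work, as an engineer would, in place of code of your own. Each camera call takes 0.05 s, during which the arm holds its last target. There are 200 camera calls.

### The job

Lift the red hanging scale out of its cradle, hang it by its top eye on the hook of the blue weighing stand and let go of it. Then hang the yellow parts caddy by its hook from the scale's lower loop and let go, so that both hang upright, free and still, one below the other. Do not drop the scale or the caddy or swing them wildly, and leave the other goods on the bench where they are.

Things in the scene. Friction and masses are not known exactly. Their poses are not given: they have to be found in the camera images.
- stand_hook (a point): seat of the weighing stand's hook: top of its level bar, 335 mm above the bench, fixed. Axes as the stand's, z up. The hook is 8 mm round steel and opens towards -x (to the robot's left): level from the seat to x = -6 mm, then up to its tip (front at x = -20 mm, top 13 mm above the seat). Behind, at x = +22 mm, it rises to the stand's arm.
- stand: fixed blue weighing stand; origin on the bench directly below the hook's seat. Post 22 mm thick at x = +140, y = +50 mm, on a base 80 x 80 x 12 mm; from its top, 430 mm up, an arm 18 mm thick leads to above the hook (x = +22, y = 0). The hook leaves no room for a gripper held upright above the scale: lean it back about 43 degrees towards -x.
- cradle_top (a point): fixed grey cradle; this point is the centre of its supporting faces, 65 mm above the bench. The scale's housing stands upright on two rails (40 mm long in y) with lips 18 mm high before and behind (x = +-19 to 26 mm) and comes out straight up; its lower loop hangs in the gap between the rails.
- scale_grip (a point): red hanging scale, loose, 180 mm high in all, 0.25 to 0.5 kg, upright in the cradle with the cradle's axes. The point to grip: on the housing's centre line, 18 mm above its underside. Housing 32 (x) x 52 (y) x 72 (z) mm, white dials on its x faces standing out 2 mm; grip it across y (52 mm).
- scale_eye (a point): underside of the peak of the scale's top eye, which is to rest on the hook; 104 mm above scale_grip. The eye is a loop of 6 mm bar in the scale's y-z plane; opening 38 mm wide (y) and 50 mm high, from this point down to the housing; its top is a shallow roof, 12 mm lower at the sides.
- scale_loop (a point): top of the bottom bar of the scale's lower loop at its middle, where the caddy's hook is to rest; 64 mm below scale_grip. The loop is 6 mm bar in the scale's y-z plane; opening 32 mm wide and 46 mm high, from this point up to the housing; the bottom bar is a shallow V, lowest in the middle by 8 mm.
- caddy_grip (a point): yellow parts caddy, loose, 147 mm high, 0.25 to 0.5 kg, standing on the bench. This point is the centre of its black grip block (30 x 30 x 30 mm), 76 mm above its underside. Tray 110 (x) x 90 (y) x 36 mm with bearings fast in it and a 10 mm centre post up to the block.
- caddy_hook (a point): inside top of the caddy's hook, to rest on the scale's loop; 64 mm straight above caddy_grip. 7 mm bar in the caddy's x-z plane: the stem rises at x = -12.5 mm, arches over (7 mm above this point at the top), and the free end comes down at x = +12.5 mm to 18 mm below this point. It goes through the loop towards the caddy's +x, then down on the bar.
- scale: the scale; origin at the centre of the housing's underside, z up
- caddy: the caddy; origin at the centre of its underside, z up
- cradle: the cradle; origin at the centre of its black foot's underside; the foot is 90 x 70 x 8 mm
- carton_white_mid (a point): bystander: white flat carton with a blue band, 120 x 70 x 30 mm, loose; point at its centre
- carton_brown_mid (a point): bystander: brown cardboard carton, 80 x 90 x 60 mm, loose; point at its centre
- filter_mid (a point): bystander: orange round oil filter, diameter 76 mm, 85 mm high, standing loose; point at its centre
- spray_mid (a point): bystander: spray can with blue label, diameter 64 mm, 110 mm high, standing loose; point at its centre
- bearing_mid (a point): bystander: steel ring bearing, outer diameter 90 mm, 25 mm high, lying loose; point at its centre
There are look-alikes about, which are no part of the job. There is more than one size of the caddy; the job needs the middle-sized.

How it is judged:
By the outcome, as a careful person would: the job done as asked, in the order asked, and still so for the second after the job is handed in, with the robot touching nothing.
It also fails if it takes over 66 s, if anything falls off the work surface, if the arm or the gripper's body presses on something with over 40 N, if the wrist force passes 120 N, or if a joint passes its speed limit or range.

## Working session

There is one attempt and no reset: what is moved stays moved. The work goes in short steps, Python scripts to look and compute and a tool call to move; the robot and the scene stay as the last step left them, time stands still between calls to the robot, and variables do not carry over. Pictures are saved under pics/ and viewed, about 8 in all and at most 12, crops included, and the job is handed in when it is done.

Besides the shell and the picture viewer there is one more tool, called after "Emit:" as a command line: name --argument value ..., lists and objects as JSON in quotes. servo_tool: Moves the arm, as the interface text tells. Its arguments: {"type":"object","properties":{"commands":{"type":"array"},"newtons":{"type":"number"}},"required":["commands"]}

```bash
mkdir -p pics; python3 - <<'E'
from bench import ctrl,get_image
import cv2,numpy as np
for n in("scene","top"):
    d=get_image(n); cv2.imwrite(f"pics/{n}0.png",d["frame"][:,:,::-1])
    print(n,d["fx"],d["fy"],d["cx"],d["cy"],np.round(d["origin"],1).tolist(),np.round(d["orientation"],4).tolist())
s=ctrl.state();print({k:np.round(v,3).tolist() for k,v in s.items()},ctrl.finger_overhang)
E
```

```text
scene 560.6854031173783 560.6854031173783 322.60301933466167 244.6989433292778 [1224.4, -477.4, 1218.0] [[0.5068, 0.6532, -0.5625], [0.862, -0.3887, 0.3253], [-0.0062, -0.6498, -0.7601]]
top 614.6020911163234 614.6020911163234 318.28052546464227 251.84947169881258 [295.2, -22.8, 1760.8] [[0.0035, -0.9936, 0.113], [-0.9999, -0.0048, -0.012], [0.0125, -0.113, -0.9935]]
{'clock': 0.1, 'joints': [-79.785, 11.881, 88.394, -0.001, 79.842, -8.623], 'qd': [-0.036, -0.136, -0.11, -0.018, -0.014, 0.013], 'joint_efforts': [0.0, -37.186, -28.229, 0.07, 0.031, -0.0], 'eef_pos': [185.522, -543.507, 212.411], 'eef_rot': [[0.323, -0.946, -0.0], [-0.946, -0.323, 0.002], [-0.002, -0.0, -1.0]], 'force': [-0.312, 0.391, -0.262], 'torque': [-0.011, -0.057, 0.036], 'gripper_width': 93.808} 8.0
```

View pics/scene0.png

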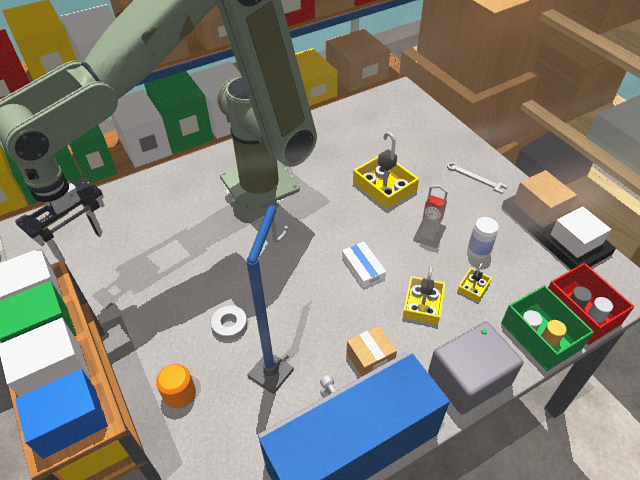

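View pics/top0.png

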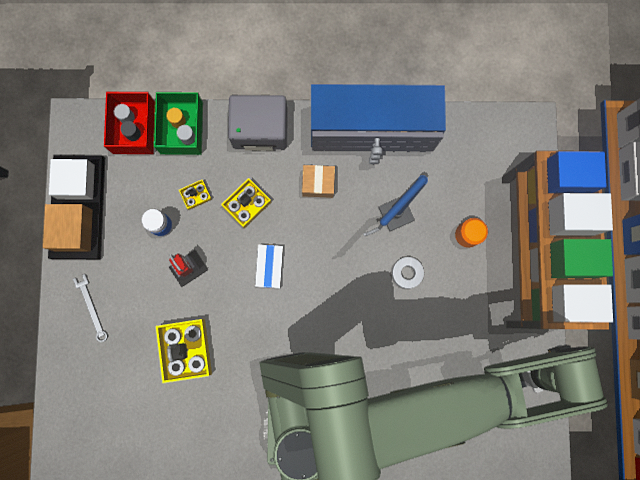

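The scene shows the red scale at about (434,208), the middle caddy at (425,300) and the stand hook at (280,232). In the top view they are at (185,264), (246,202) and (370,232). Next I'll look at enlarged crops of both views.

```bash
python3 - <<'E'
import cv2,numpy as np
s=cv2.imread("pics/scene0.png");t=cv2.imread("pics/top0.png")
def c(im,x,y,w,h,W,H): return cv2.resize(im[y:y+h,x:x+w],(W,H),interpolation=cv2.INTER_CUBIC)
a=np.hstack([c(s,405,180,50,50*1,400,300*4//3)[:300*4//3],c(s,395,255,50,75,400,600)[:400]])
m1=np.hstack([c(t,160,240,60,45,400,300),c(t,216,172,60,60*3//4,400,300)])
m2=np.hstack([c(s,405,180,60,66,270,297),c(s,395,262,60,66,270,297),c(s,240,200,60,66,260,297)])
cv2.imwrite("pics/c1.png",np.vstack([m1,m2]))
cv2.imwrite("pics/c2.png",np.vstack([c(t,330,165,110,82,400,300)]))
E
```

```text
(no output)
```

View pics/c1.png

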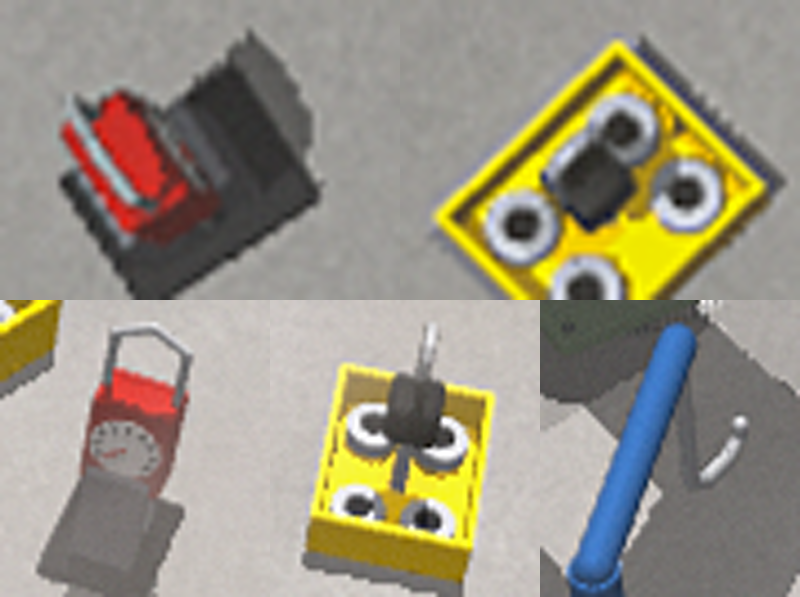

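View pics/c2.png

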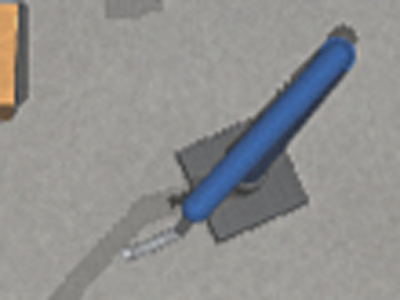

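```bash
cat > h.py <<'E'
import numpy as np,cv2
from bench import ctrl,get_image
def cam(n):
    d=get_image(n);return d
def ray(d,p):
    v=np.array([(p[0]-d["cx"])/d["fx"],(p[1]-d["cy"])/d["fy"],1]);v=np.array(d["orientation"])@v
    return np.array(d["origin"]),v/np.linalg.norm(v)
def plane(d,p,z):
    o,v=ray(d,p);return o+v*(z-o[2])/v[2]
def tri(d1,p1,d2,p2):
    A=np.zeros((3,3));b=np.zeros(3);L=[]
    for d,p in((d1,p1),(d2,p2)):
        o,v=ray(d,p);P=np.eye(3)-np.outer(v,v);A+=P;b+=P@o;L.append((P,o))
    X=np.linalg.solve(A,b);return X,[round(np.linalg.norm(P@(X-o)),1) for P,o in L]
def proj(d,X):
    c=np.array(d["orientation"]).T@(np.array(X)-d["origin"]);return np.array([d["fx"]*c[0]/c[2]+d["cx"],d["fy"]*c[1]/c[2]+d["cy"]]).round(1)
E
python3 - <<'E'
from h import *
np.set_printoptions(precision=1,suppress=True)
S=cam("scene");T=cam("top")
hsv=cv2.cvtColor(T["frame"],cv2.COLOR_RGB2HSV)
def blob(m,box):
    x0,y0,x1,y1=box;k=np.zeros(m.shape,np.uint8);k[y0:y1,x0:x1]=m[y0:y1,x0:x1]
    k=cv2.morphologyEx(k,cv2.MORPH_CLOSE,np.ones((3,3)))
    return max(cv2.findContours(k,0,2)[0],key=cv2.contourArea)
yel=cv2.inRange(hsv,(22,120,90),(35,255,255))
for z in(36,):
    c=blob(yel,(214,172,276,232)).reshape(-1,2)
    W=np.array([plane(T,p,z)[:2] for p in c],np.float32)
    r=cv2.minAreaRect(W);print("caddy rect",r, cv2.boxPoints(r))
red=cv2.inRange(hsv,(0,120,60),(8,255,255))|cv2.inRange(hsv,(172,120,60),(180,255,255))
# eye shoulders (top) z~181
cr=lambda x,y:(160+x/6.667-.43,240+y/6.667-.43)
e1=plane(T,cr(75,100),178);e2=plane(T,cr(146,205),178);print("eye",e1,e2,np.linalg.norm(e1-e2),np.degrees(np.arctan2(*(e2-e1)[1::-1])))
# housing top visible: red bright
val=cv2.inRange(hsv,(0,150,190),(8,255,255))|cv2.inRange(hsv,(172,150,190),(180,255,255))
c=blob(val,(160,240,220,285)).reshape(-1,2);print("housing",cv2.minAreaRect(np.array([plane(T,p,137)[:2] for p in c],np.float32)))
# cradle foot
for q in((248,35),(318,190),(140,298),(62,180)):print("foot",plane(T,cr(*q),8))
# stereo eye peak / shoulders
sc=lambda x,y:(405+x/4.5-.4,180+(y-300)/4.5-.4)
for a,b in(((150,330),None),((112,332),(0,0)),((190,357),(0,0))):print("eye scene@z",plane(S,sc(*a),190 if b is None else 178))
t=lambda x,y:(330+x/3.636-.4,165+y/3.66-.4);s3=lambda x,y:(240+(x-540)/4.333-.4,200+(y-300)/4.5-.4)
print("tip",tri(T,t(127,254),S,s3(740,423)),plane(T,t(127,254),348))
print("bend",tri(T,t(183,228),S,s3(697,485)),plane(T,t(183,228),331))
print("armend",tri(T,t(195,210),S,s3(680,335)),plane(T,t(195,210),430))
print("posttop",plane(T,t(341,50),430),plane(S,s3(590,578),430))
for q in((177,153),(218,241),(307,202),(254,118)):print("base",plane(T,t(*q),12))
E
```

```text
caddy rect ((631.994140625, 162.70486450195312), (94.86124420166016, 111.06268310546875), 45.035125732421875) [[559.2 168.4]
 [637.8  89.9]
 [704.8 157. ]
 [626.2 235.5]]
eye [466.4 339.  178. ] [425.7 310.4 178. ] 49.72212145414592 -144.88973958725927
housing ((449.3111267089844, 323.5777587890625), (46.13373565673828, 13.790739059448242), 34.74055862426758)
foot [513.2 304.5   8. ]
foot [446.5 272.9   8. ]
foot [399.9 347.6   8. ]
foot [450.3 382.3   8. ]
eye scene@z [444.4 327.5 190. ]
eye scene@z [425.1 316.5 178. ]
eye scene@z [465.5 342.8 178. ]
tip (array([ 498.4, -146.9,  347.8]), [np.float64(0.3), np.float64(0.3)]) [ 498.2 -147.2  348. ]
bend (array([ 516.8, -182. ,  342.4]), [np.float64(1.9), np.float64(1.9)]) [ 517.8 -185.1  331. ]
armend (array([ 512.6, -179.8,  436.1]), [np.float64(0.7), np.float64(0.7)]) [ 513.3 -181.2  430. ]
posttop [ 611.8 -271.1  430. ] [ 609.4 -271.1  430. ]
base [ 627.3 -217.    12. ]
base [ 557.2 -249.    12. ]
base [ 588.7 -320.    12. ]
base [ 655.8 -278.6   12. ]
```

```bash
cat >> h.py <<'E'
from scipy.spatial.transform import Rotation as Ro
def Rt(yaw,lean):
    "tool x at world angle yaw; tool z down, leaned towards angle yaw-90 (stand/scale +x)"
    y,l=np.radians([yaw,lean]);x=np.array([np.cos(y),np.sin(y),0]);a=np.array([np.sin(y),-np.cos(y),0])
    z=np.sin(l)*a-np.cos(l)*np.array([0,0,1]);return np.c_[x,np.cross(z,x),z]
def go(*wps):
    "print cumulative rows from measured pose; wp=(pos,R)"
    s=ctrl.state();p=np.array(s["eef_pos"]);R=np.array(s["eef_rot"])
    print("now",p.round(1),"F",np.round(s["force"],1),"q",np.round(s["joints"],0),"t",round(s["clock"],2),"w",round(s["gripper_width"],1))
    for P,Q in wps: print(np.round(R.T@(np.array(P)-p)/10,2).tolist(),np.round(Ro.from_matrix(R.T@Q).as_rotvec(degrees=True),1).tolist())
E
python3 - <<'E'
from h import *
go(((330,-60,320),Rt(0,0)),((403.4,388.2,280),Rt(34.5,0)),((403.4,388.2,162.7),Rt(34.5,43)))
E
```

```text
now [ 185.6 -543.7  212.7] F [ 0.1 -0.3  0. ] q [-80.  12.  88.   0.  80.  -9.] t 0.2 w 93.6
[-41.13, -29.29, -10.66] [-0.1, 0.1, -71.2]
[-81.17, -50.71, -6.6] [-0.1, 0.0, -105.7]
[-81.16, -50.7, 5.13] [-30.0, 39.5, -100.0]
```

Emit:
servo_tool --commands '[[[-1,-4.5,-3.2,-1.2,0,0,-8],[-1,-9,-6.4,-2.4,0,0,-16],[-1,-13.5,-9.6,-3.6,0,0,-24],[-1,-18,-12.8,-4.8,0,0,-32],[-1,-22.5,-16,-6,0,0,-40],[-1,-27,-19.2,-7.2,0,0,-48],[-1,-31.5,-22.4,-8.4,0,0,-56],[-1,-36,-25.6,-9.6,0,0,-64]]]'

```text
clock: 1.2
eef_pos: [311.7, -119.1, 309.9]
eef_rot: [[0.993, -0.121, 0.001], [-0.121, -0.993, -0.0], [0.001, 0.0, -1.0]]
force: [1.0, 0.1, -0.3]
gripper_width: 94.1
```

```bash
python3 - <<'E'
from h import *
go(((345,100,320),Rt(15,0)),((403.4,388.2,280),Rt(34.5,0)),((403.4,388.2,162.7),Rt(34.5,43)))
E
```

```text
now [ 311.7 -119.1  309.9] F [ 1.   0.1 -0.3] q [-36. -24. 109.   0.  94. -29.] t 1.2 w 94.1
[0.65, -22.15, -1.02] [0.0, -0.1, -21.9]
[2.96, -51.47, 2.97] [0.0, -0.1, -41.4]
[2.95, -51.47, 14.7] [-41.0, 15.5, -39.5]
```

Emit:
servo_tool --commands '[[[-1,0,-6,-0.5,0,0,-5],[-1,0.3,-12,-1,0,0,-10],[-1,0.6,-18,-1,0,0,-15],[-1,1,-24,-0.5,0,0,-20],[-1,1.5,-30,0,0,0,-25],[-1,2,-36,1,0,0,-30],[-1,2.5,-42,2,0,0,-35],[-1,3,-48,3,-6,2,-41]]]'

```text
clock: 2.2
eef_pos: [402.7, 352.5, 279.3]
eef_rot: [[0.83, 0.554, 0.06], [0.558, -0.825, -0.094], [-0.003, 0.111, -0.994]]
force: [1.4, -0.4, 1.1]
gripper_width: 93.8
```

```bash
python3 - <<'E'
from h import *
go(((403.4,388.2,162.7),Rt(34.5,43)),((449.7,320.8,75),Rt(34.5,43)))
E
```

```text
now [402.7 352.5 279.3] F [ 1.4 -0.4  1.1] q [36.  5. 88. -6. 87.  2.] t 2.2 w 93.8
[2.08, -4.21, 11.26] [-36.6, 0.4, -0.5]
[2.19, 2.94, 20.89] [-36.6, 0.4, -0.5]
```

Emit:
servo_tool --commands '[[[-1,0.5,-1.5,2,-9,0,0],[-1,1,-3,4.5,-18,0,0],[-1,1.6,-4,7,-27,0,0],[-1,2.1,-4.2,9.5,-36.6,0.4,-0.5],[-1,2.1,-4.2,11.3,-36.6,0.4,-0.5],[-1,2.1,-4.2,11.3,-36.6,0.4,-0.5]]]'

```text
clock: 2.95
eef_pos: [401.5, 386.5, 161.2]
eef_rot: [[0.825, 0.418, 0.381], [0.565, -0.604, -0.562], [-0.004, 0.679, -0.734]]
force: [-0.3, 1.0, 1.0]
gripper_width: 93.9
```

```bash
python3 - <<'E'
from h import *
go(((449.7,320.8,75),Rt(34.5,43)),)
for n,b in(("scene",(370,120,500,240)),("top",(130,200,260,320))):
    d=cam(n);x0,y0,x1,y1=b
    cv2.imwrite(f"/tmp/{n}.png",cv2.resize(d["frame"][y0:y1,x0:x1,::-1],(400,369),interpolation=cv2.INTER_CUBIC))
cv2.imwrite("pics/p5.png",np.hstack([cv2.imread("/tmp/scene.png"),cv2.imread("/tmp/top.png")]))
E
```

```text
now [401.5 386.5 161.2] F [-0.3  1.   1. ] q [ 57.  27.  86. -39.  87.  31.] t 2.95 w 93.9
[0.3, 0.12, 11.86] [-0.2, 0.2, 0.1]
```

View pics/p5.png

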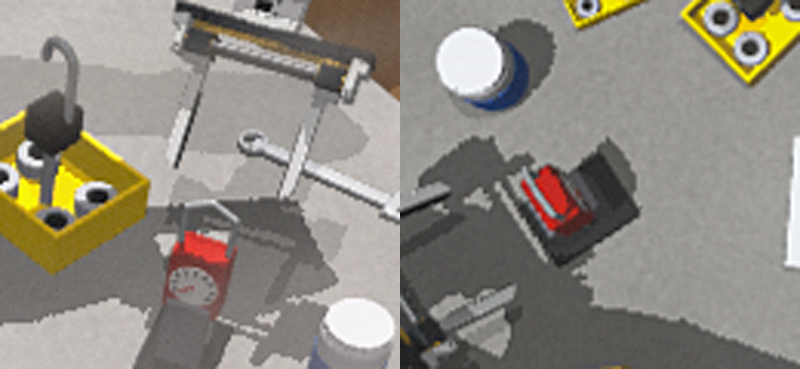

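Both fingers straddle the scale (at 200,270 in the scene crop; 555,195 in the top crop), and the line of approach is square to them. Now forward and grip.

Emit:
servo_tool --commands '[[[-1,0.1,0.1,3.5,0,0,0],[-1,0.2,0.1,7,0,0,0],[-1,0.3,0.1,10,0,0,0],[-1,0.3,0.1,11.9,0,0,0],[-1,0.3,0.1,11.9,0,0,0],[-1,0.3,0.1,11.9,0,0,0]]]'

```text
clock: 3.8
eef_pos: [451.2, 323.1, 77.4]
eef_rot: [[0.824, 0.415, 0.385], [0.566, -0.606, -0.559], [0.002, 0.679, -0.734]]
force: [0.1, 0.5, 1.0]
gripper_width: 94.0
```

Emit:
servo_tool --commands '[[[0,0,0,0,0,0,0],[0.2,0,0,0,0,0,0],[0.4,0,0,0,0,0,0],[1,0,0,0,0,0,0],[1,0,0,0,0,0,0],[1,0,0,0,0,0,0]]]' --newtons 40

```text
clock: 4.55
eef_pos: [450.4, 322.2, 75.8]
eef_rot: [[0.824, 0.416, 0.384], [0.566, -0.605, -0.56], [-0.001, 0.679, -0.734]]
force: [-0.9, 0.9, -0.8]
gripper_width: 51.9
```

```bash
python3 - <<'E'
from h import *
s=ctrl.state();p=np.array(s["eef_pos"]);R=np.array(s["eef_rot"])
print("grasp pt",(p-11*R[:,2]).round(1))
go((p+[0,0,130],R))
d=cam("top");cv2.imwrite("/tmp/top.png",cv2.resize(d["frame"][225:300,150:230,::-1],(400,375),interpolation=cv2.INTER_CUBIC))
d=cam("scene");cv2.imwrite("/tmp/s.png",cv2.resize(d["frame"][165:240,395:475,::-1],(400,375),interpolation=cv2.INTER_CUBIC))
cv2.imwrite("pics/p6.png",np.hstack([cv2.imread("/tmp/s.png"),cv2.imread("/tmp/top.png")]))
E
```

```text
grasp pt [446.2 328.4  83.9]
now [450.4 322.2  75.8] F [-0.9  0.9 -0.8] q [ 49.  31.  93. -43.  75.  33.] t 4.55 w 51.9
[-0.02, 8.83, -9.54] [0.0, 0.0, 0.0]
```

View pics/p6.png

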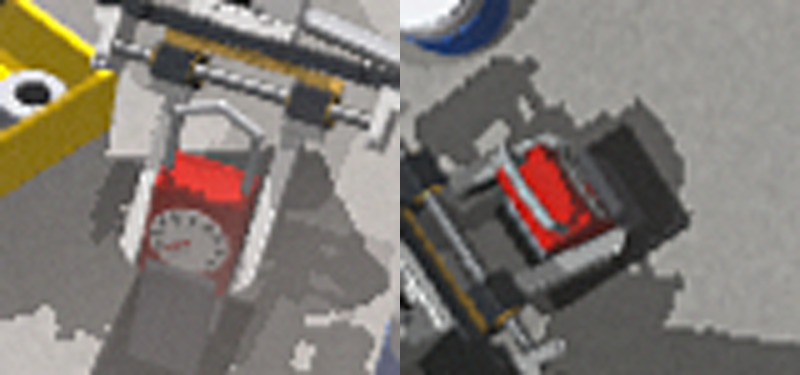

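The scale is held (52 mm opening) and upright. Lifting straight up.

Emit:
servo_tool --commands '[[[1,0,0.68,-0.73,0,0,0],[1,0,2,-2.2,0,0,0],[1,0,3.4,-3.7,0,0,0],[1,0,4.8,-5.2,0,0,0],[1,0,6.2,-6.7,0,0,0],[1,0,7.6,-8.2,0,0,0],[1,0,8.6,-9.3,0,0,0],[1,0,8.8,-9.5,0,0,0]]]'

```text
clock: 5.65
eef_pos: [451.0, 322.7, 206.8]
eef_rot: [[0.824, 0.415, 0.385], [0.566, -0.606, -0.559], [0.001, 0.679, -0.734]]
force: [-0.2, -0.2, -2.8]
gripper_width: 51.9
```

```bash
python3 - <<'E'
from h import *
a=np.radians(-65.5);sx=np.array([np.cos(a),np.sin(a),0]);R=Rt(24.5,43)
seat=np.array([505.3,-162.2,335])
g=seat-[0,0,104]; 
def T(dx,dz): return (g+dx*sx+[0,0,dz]+11*R[:,2],R)
go(((440,150,285),Rt(29,43)),T(-90,28),T(2,28),T(2,0))
E
```

```text
now [451.  322.7 206.8] F [-0.2 -0.2 -2.8] q [ 49.  20.  89. -41.  85.  24.] t 5.65 w 51.9
[-10.68, 15.31, 3.49] [-0.3, -3.8, 4.0]
[-21.55, 28.65, 20.44] [-0.3, -6.8, 7.3]
[-23.14, 35.31, 26.59] [-0.3, -6.8, 7.3]
[-23.14, 33.41, 28.65] [-0.3, -6.8, 7.3]
```

Emit:
servo_tool --commands '[[[1,-0.5,0.7,0.5,0,-0.2,0.2],[1,-1.6,2.1,1.5,0,-0.5,0.5],[1,-3.2,4.2,3,0,-1,1],[1,-5,6.5,4.7,-0.1,-1.6,1.7],[1,-6.7,8.9,6.4,-0.1,-2.1,2.3],[1,-8.5,11.3,8.1,-0.1,-2.7,2.9],[1,-10.3,13.7,9.8,-0.1,-3.3,3.5],[1,-12.1,16.1,11.5,-0.2,-3.8,4.1]]]'

```text
clock: 6.65
eef_pos: [460.8, 89.2, 229.8]
eef_rot: [[0.876, 0.354, 0.326], [0.481, -0.64, -0.599], [-0.003, 0.682, -0.731]]
force: [0.6, -0.1, -3.4]
gripper_width: 51.8
```

```bash
cat >> h.py <<'E'
a=np.radians(-65.5);sx=np.array([np.cos(a),np.sin(a),0]);RS=Rt(24.5,43)
seat=np.array([505.3,-162.2,335])
def T(dx,dz,dy=0): return (seat-[0,0,104]+dx*sx+dy*np.array([-sx[1],sx[0],0])+[0,0,dz]+11*RS[:,2],RS)
E
python3 - <<'E'
from h import *
go(T(-90,28))
E
```

```text
now [460.8  89.2 229.8] F [ 0.6 -0.1 -3.4] q [ 29.   2. 109. -45.  75.  14.] t 6.65 w 51.8
[-7.59, 13.09, 9.35] [0.0, -2.8, 3.3]
```

Emit:
servo_tool --commands '[[[1,-1.4,2.4,1.7,0,-0.5,0.6],[1,-2.8,4.8,3.4,0,-1,1.2],[1,-4.2,7.2,5.1,0,-1.5,1.8],[1,-5.6,9.5,6.8,0,-2,2.4],[1,-6.6,11.5,8.2,0,-2.4,2.9],[1,-7.3,12.7,9,0,-2.7,3.2],[1,-7.6,13.1,9.35,0,-2.8,3.3],[1,-7.6,13.1,9.35,0,-2.8,3.3]]]'

```text
clock: 7.65
eef_pos: [471.5, -85.2, 250.7]
eef_rot: [[0.91, 0.303, 0.283], [0.414, -0.666, -0.62], [0.001, 0.681, -0.732]]
force: [1.1, 0.9, -2.7]
gripper_width: 51.8
```

```bash
python3 - <<'E'
from h import *
go(T(-90,28),T(-50,28),T(2,28))
print("expect eye", (seat-90*sx+[0,0,28]).round(1))
S=cam("scene");t=cam("top")
X=seat-60*sx
i=[]
for d in(S,t):
    c=proj(d,X);x0,y0=int(c[0]-50),int(c[1]-45);print("crop",x0,y0,"eye exp",proj(d,seat-90*sx+[0,0,31]),"tip exp",proj(d,seat-16*sx+[0,0,9]))
    i.append(cv2.resize(d["frame"][y0:y0+100,x0:x0+100,::-1],(400,400),interpolation=cv2.INTER_CUBIC))
cv2.imwrite("pics/p7.png",np.hstack(i))
E
```

```text
now [471.5 -85.2 250.7] F [ 1.1  0.9 -2.7] q [  5.  -8. 115. -46.  64.  -2.] t 7.65 w 51.8
[-0.11, 0.14, 0.09] [-0.0, -0.0, -0.1]
[-0.11, 3.06, 2.82] [-0.0, -0.0, -0.1]
[-0.11, 6.87, 6.36] [-0.0, -0.0, -0.1]
expect eye [468.  -80.3 363. ]
crop 248 173 eye exp [305.9 200.4] tip exp [285.5 228.4]
crop 297 197 eye exp [336.1 245.8] tip exp [364.6 234.1]
```

View pics/p7.png

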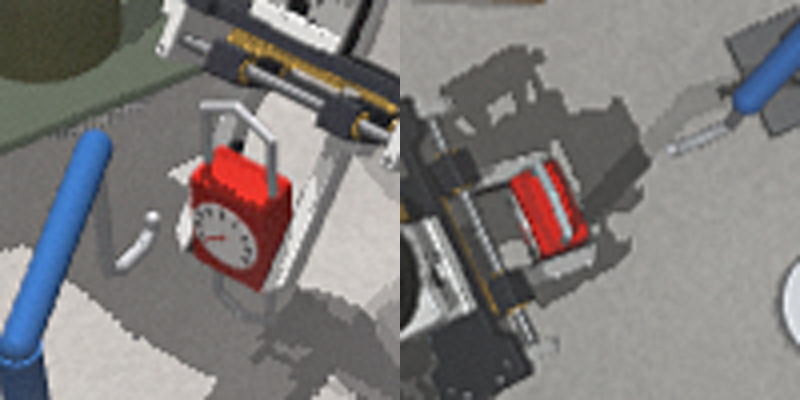

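```bash
python3 - <<'E'
from h import *
np.set_printoptions(precision=1,suppress=True)
S=cam("scene");t=cam("top")
s=lambda x,y:(248+x/4-.4,173+y/4-.4);q=lambda x,y:(297+(x-400)/4-.4,197+y/4-.4)
L=np.c_[sx,[-sx[1],sx[0],0],[0,0,1]]
for n,a,b in(("peak",(241,104),(555,200)),("sh1",(207,107),(540,163)),("sh2",(272,140),(569,238)),("tip",(153,216),(673,150))):
    X,e=tri(S,s(*a),t,q(*b));print(n,X,e,"stand frame",L.T@(X-seat))
E
```

```text
peak [466.7 -76.9 368.6] [np.float64(1.9), np.float64(1.9)] stand frame [-93.6   0.3  33.6]
sh1 [478.6 -83.7 382. ] [np.float64(15.7), np.float64(15.7)] stand frame [-82.6   8.2  47. ]
sh2 [457.1 -72.1 329.3] [np.float64(18.5), np.float64(18.5)] stand frame [-102.    -6.4   -5.7]
tip [ 498.2 -147.1  348.7] [np.float64(0.8), np.float64(0.8)] stand frame [-16.7  -0.2  13.7]
```

The peak sits at stand-frame (-94, 0, +34) and the tip at (-17, 0, +14), which agrees with the plan. Advancing over the hook.

Emit:
servo_tool --commands '[[[1,-0.1,0.7,0.6,0,0,0],[1,-0.1,1.8,1.6,0,0,0],[1,-0.1,3,2.8,0,0,0],[1,-0.1,4.3,4,0,0,0],[1,-0.1,5.5,5.1,0,0,0],[1,-0.1,6.5,6,0,0,0],[1,-0.1,7,6.5,0,0,0],[1,-0.1,7,6.5,0,0,0]]]'

```text
clock: 8.85
eef_pos: [511.3, -172.3, 251.5]
eef_rot: [[0.91, 0.302, 0.284], [0.415, -0.666, -0.62], [0.002, 0.682, -0.732]]
force: [-0.5, -0.2, -2.3]
gripper_width: 51.6
```

```bash
python3 - <<'E'
from h import *
go(T(3,10),T(3,0),T(3,-3))
S=cam("scene");t=cam("top")
X=seat;i=[]
for d in(S,t):
    c=proj(d,X);x0,y0=int(c[0]-40),int(c[1]-40);print("crop",x0,y0,"eye exp",proj(d,seat+3*sx+[0,0,31]),"tip exp",proj(d,seat-16*sx+[0,0,9]))
    i.append(cv2.resize(d["frame"][y0:y0+80,x0:x0+80,::-1],(400,400),interpolation=cv2.INTER_CUBIC))
cv2.imwrite("pics/p8.png",np.hstack(i))
E
```

```text
now [ 511.3 -172.3  251.5] F [-0.5 -0.2 -2.3] q [ -7.  -5. 112. -45.  56. -11.] t 8.85 w 51.6
[-0.13, -1.35, 1.28] [-0.0, -0.1, -0.1]
[-0.13, -2.03, 2.01] [-0.0, -0.1, -0.1]
[-0.13, -2.24, 2.23] [-0.0, -0.1, -0.1]
crop 241 195 eye exp [279.2 226.8] tip exp [285.5 228.4]
crop 330 191 eye exp [372.9 229.3] tip exp [364.6 234.1]
```

View pics/p8.png

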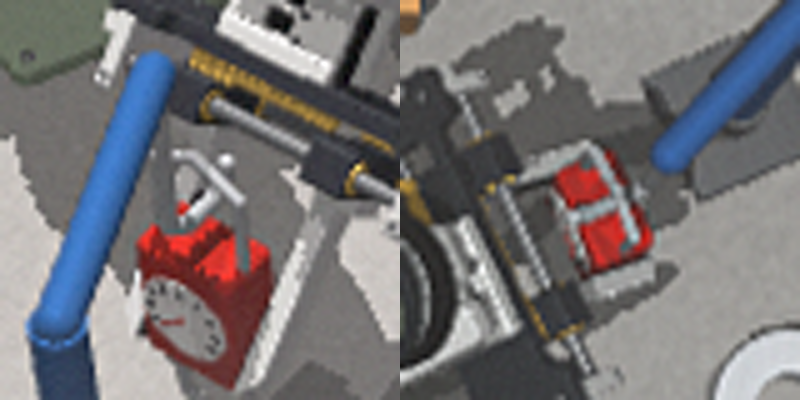

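The hook tip is through the eye (scene crop 225,160). Lowering.

Emit:
servo_tool --commands '[[[1,-0.1,-0.4,0.4,0,0,0],[1,-0.1,-0.9,0.9,0,0,0],[1,-0.1,-1.3,1.3,0,0,0],[1,-0.1,-1.5,1.5,0,0,0],[1,-0.1,-1.65,1.65,0,0,0],[1,-0.1,-1.75,1.75,0,0,0],[1,-0.1,-1.75,1.75,0,0,0],[1,-0.1,-1.75,1.75,0,0,0]]]'

```text
clock: 9.95
eef_pos: [510.3, -171.5, 227.2]
eef_rot: [[0.909, 0.302, 0.285], [0.416, -0.666, -0.619], [0.003, 0.682, -0.731]]
force: [0.2, -0.8, -3.0]
gripper_width: 51.9
```

Emit:
servo_tool --commands '[[[1,0,-0.07,0.07,0,0,0],[1,0,-0.14,0.14,0,0,0],[1,0,-0.2,0.2,0,0,0],[1,0,-0.2,0.2,0,0,0]]]'

```text
clock: 10.45
eef_pos: [510.3, -171.5, 224.6]
eef_rot: [[0.91, 0.302, 0.286], [0.416, -0.666, -0.62], [0.003, 0.682, -0.731]]
force: [-0.8, 0.3, -0.9]
gripper_width: 52.0
```

Emit:
servo_tool --commands '[[[1,0,-0.07,0.07,0,0,0],[1,0,-0.07,0.07,0,0,0],[1,0,-0.07,0.07,0,0,0]]]'

```text
clock: 10.82
eef_pos: [510.6, -171.6, 224.3]
eef_rot: [[0.909, 0.302, 0.286], [0.416, -0.665, -0.62], [0.003, 0.683, -0.73]]
force: [-3.1, 0.7, 5.4]
gripper_width: 51.9
```

Emit:
servo_tool --commands '[[[1,0,0.04,-0.04,0,0,0],[-0.08,0,0.04,-0.04,0,0,0],[-0.12,0,0.04,-0.04,0,0,0],[-0.18,0,0.04,-0.04,0,0,0],[-0.3,0,0.04,-0.04,0,0,0],[-0.5,0,0.04,-0.04,0,0,0],[-0.8,0,0.04,-0.04,0,0,0],[-1,0,0.04,-0.04,0,0,0]]]'

```text
clock: 11.82
eef_pos: [510.1, -171.3, 223.6]
eef_rot: [[0.909, 0.303, 0.285], [0.416, -0.666, -0.619], [0.002, 0.682, -0.732]]
force: [-0.2, -0.5, 0.2]
gripper_width: 86.8
```

```bash
python3 - <<'E'
from h import *
go()
S=cam("scene");t=cam("top")
i=[]
for d in(S,t):
    c=proj(d,seat-[0,0,40]);x0,y0=int(c[0]-50),int(c[1]-50)
    i.append(cv2.resize(d["frame"][y0:y0+100,x0:x0+100,::-1],(400,400),interpolation=cv2.INTER_CUBIC))
cv2.imwrite("pics/p9.png",np.hstack(i))
E
```

```text
now [ 510.1 -171.3  223.6] F [-0.2 -0.5  0.2] q [ -7.  -3. 114. -46.  53.  -8.] t 11.82 w 86.8
```

View pics/p9.png

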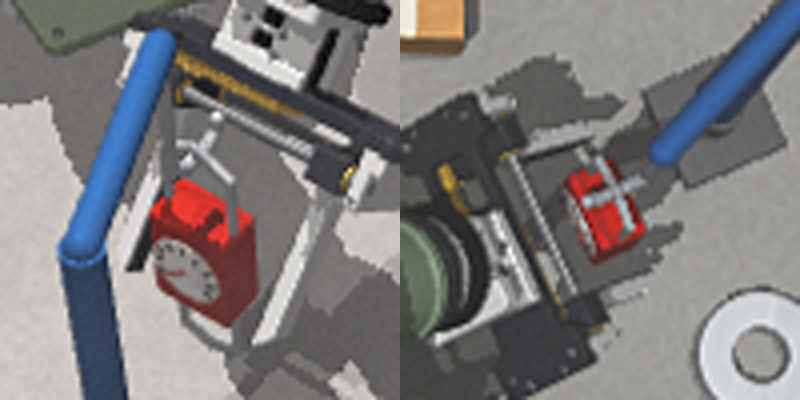

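The scale hangs free on the hook between the open fingers. Backing out along the tool axis.

Emit:
servo_tool --commands '[[[-1,0,0,-1,0,0,0],[-1,0,0,-3,0,0,0],[-1,0,0,-6,0,0,0],[-1,0,0,-10,0,0,0],[-1,0,0,-14,0,0,0],[-1,0,0,-17,0,0,0],[-1,0,0,-18,0,0,0]]]'

```text
clock: 12.8
eef_pos: [459.2, -58.6, 357.6]
eef_rot: [[0.909, 0.301, 0.289], [0.418, -0.666, -0.618], [0.006, 0.683, -0.731]]
force: [-0.3, 0.7, -1.8]
gripper_width: 94.1
```

```bash
python3 - <<'E'
from h import *
np.set_printoptions(precision=1,suppress=True)
go()
S=cam("scene");t=cam("top");out=[]
cs=[]
for d,b in((S,(400,262,450,312)),(t,(222,178,272,228))):
    x0,y0,x1,y1=b;f=d["frame"][y0:y1,x0:x1]
    out.append(cv2.resize(f[:,:,::-1],(400,400),interpolation=cv2.INTER_CUBIC))
    m=(f.max(2)<75).astype(np.uint8);n,l,st,ce=cv2.connectedComponentsWithStats(m)
    for k in np.argsort(-st[1:,4])[:3]+1: print(st[k],ce[k]+[x0,y0])
cv2.imwrite("pics/p10.png",np.hstack(out))
for c in((632,163),(636,166)):
  for s in(1,-1):
    ax=s*np.array([np.cos(np.pi/4),-np.sin(np.pi/4),0]);C=np.array([*c,0])
    for nm,x,z in(("blocktop",0,91),("block",0,76),("stem0",-12.5,92),("stem1",-12.5,132),("arch",0,144),("free1",12.5,132),("free0",12.5,122)):
        P=C+x*ax+[0,0,z];a=(proj(S,P)-[400,262])*8+4;b=(proj(t,P)-[222,178])*8+4;print(c,s,nm,a,b+[400,0])
E
```

```text
now [459.2 -58.6 357.6] F [-0.3  0.7 -1.8] q [  9. -14. 107. -42.  77.  -9.] t 12.8 w 94.1
[20 20 16 13 98] [427.4 290. ]
[12 44  6  4 15] [414.4 307.3]
[27 47  6  3 14] [429.4 310.3]
[ 18  11  12  18 112] [245.5 198. ]
[34 21  5  4 16] [258.2 200.6]
[10 26  4  4 16] [233.5 205.5]
(632, 163) 1 blocktop [215.2 174.4] [578.4 168.8]
(632, 163) 1 block [208.8 203.2] [583.2 177.6]
(632, 163) 1 stem0 [220.8 141.6] [552.  193.6]
(632, 163) 1 stem1 [238.4  63.2] [538.4 170.4]
(632, 163) 1 arch [238.4  70.4] [560.8 136.8]
(632, 163) 1 free1 [227.2 126.4] [592.  118.4]
(632, 163) 1 free0 [223.2 145.6] [595.2 124.8]
(632, 163) -1 blocktop [215.2 174.4] [578.4 168.8]
(632, 163) -1 block [208.8 203.2] [583.2 177.6]
(632, 163) -1 stem0 [209.6 204. ] [604.  143.2]
(632, 163) -1 stem1 [227.2 126.4] [592.  118.4]
(632, 163) -1 arch [238.4  70.4] [560.8 136.8]
(632, 163) -1 free1 [238.4  63.2] [538.4 170.4]
(632, 163) -1 free0 [233.6  83.2] [541.6 176. ]
(636, 166) 1 blocktop [230.4 180. ] [569.6 157.6]
(636, 166) 1 block [224. 208.] [574.4 165.6]
(636, 166) 1 stem0 [236.  146.4] [543.2 181.6]
(636, 166) 1 stem1 [254.4  68. ] [529.6 158.4]
(636, 166) 1 arch [254.4  75.2] [552.  125.6]
(636, 166) 1 free1 [243.2 131.2] [583.2 107.2]
(636, 166) 1 free0 [239.2 151.2] [586.4 113.6]
(636, 166) -1 blocktop [230.4 180. ] [569.6 157.6]
(636, 166) -1 block [224. 208.] [574.4 165.6]
(636, 166) -1 stem0 [225.6 209.6] [595.2 132. ]
(636, 166) -1 stem1 [243.2 131.2] [583.2 107.2]
(636, 166) -1 arch [254.4  75.2] [552.  125.6]
(636, 166) -1 free1 [254.4  68. ] [529.6 158.4]
(636, 166) -1 free0 [249.6  88. ] [532.8 164. ]
```

View pics/p10.png

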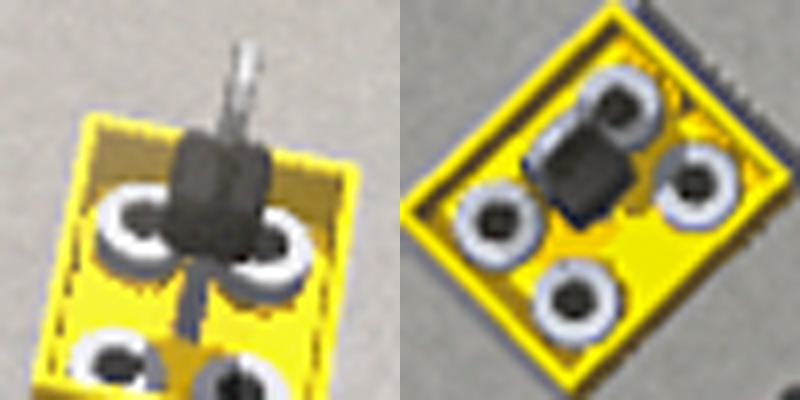

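```bash
python3 - <<'E'
from h import *
S=cv2.imread("pics/scene0.png");t=cv2.imread("pics/top0.png")
print("scene cols 418..436 rows 266..295");print(cv2.cvtColor(S,6)[266:296,418:437])
print("top cols 236..254 rows 188..208");print(cv2.cvtColor(t,6)[188:208,236:255])
E
```

```text
scene cols 418..436 rows 266..295
[[196 197 197 200 196 193 194 197 197 194 196 193 194 193 193 199 196 196
  196]
 [194 196 199 192 196 196 194 197 194 197 191 175 207 215 195 200 196 196
  195]
 [197 195 196 197 195 197 196 192 192 193 195 151 218 219 187 194 193 198
  196]
 [199 197 198 194 196 199 197 197 198 194 195 165 238 217 174 197 192 195
  196]
 [198 198 195 196 193 194 196 196 196 196 198 167 244 213 159 190 192 196
  200]
 [197 195 197 195 194 194 197 195 197 197 179 184 244 206 189 194 195 193
  196]
 [195 197 199 195 197 195 197 199 199 200 155 173 210 177 196 201 197 191
  194]
 [193 195 191 197 195 199 193 193 196 199 142 172 185 148 193 203 195 191
  195]
 [189 188 193 197 196 199 196 193 196 200 145 185 179 169 196 198 195 194
  195]
 [189 196 195 194 195 193 196 195 199 182 128 171 161 167 192 199 199 192
  193]
 [192 194 195 197 192 193 196 201 201 176 130 137 124 186 197 195 197 198
  198]
 [230 215 211 197 193 195 198 204 204 143 127 125 133 194 194 196 194 191
  198]
 [227 228 236 239 216 140 130 151 178 139 121 117 146 196 200 195 195 198
  201]
 [164 165 178
[... 2317 characters left out ...]
  50  66  61  64  65  61  49  50  95 137 119
  112]
 [166 115  73  85  69  56  61  64  65  64  67  63  54  44  42  86 141 119
  107]
 [183 157 101  95  79  68  67  67  71  68  66  56  45  41  68 124 137 117
  125]
 [208 162 103  81  75  62  69  71  70  68  56  47  43  67 128 139 129 129
  196]
 [144 175 153 102  69  37  59  76  68  54  44  39  65 122 138 129 124 138
  211]
 [ 86 184 168 102 101 130  38  57  54  41  39  36 116 206 121 120 139 203
  203]
 [ 73 156 171 115 117 193 121  26  33  38  78 123 163 212 200 200 203 217
  207]
 [ 98 173 174 120 114 208 185 114  50 112 186 185 187 197 215 214 211 211
  211]
 [139 187 172 102 155 202 195 184 174 184 199 194 195 207 211 209 209 209
  211]]
```

The block's top face shows no steel stem in front of it. The stem emerges at its far edge in the scene view and at its left edge in the top view. So the caddy's +x points towards the scene camera, at about -45°. Next is the pre-grasp for the caddy.

```bash
python3 - <<'E'
from h import *
np.set_printoptions(precision=1,suppress=True)
S=cam("scene");t=cam("top")
print("block",tri(S,(427,286.5),t,(244,199.4)))
hsv=cv2.cvtColor(t["frame"],cv2.COLOR_RGB2HSV);m=cv2.inRange(hsv,(22,120,90),(35,255,255));m[:,:170]=0;m[:,218:]=0;m[230:]=0
print("small caddy",cv2.minAreaRect(np.array([plane(t,p[::-1],25)[:2] for p in np.argwhere(m)],np.float32)))
R=Rt(45,43);g=np.array([633,164.5,76])
go((g+11*R[:,2]-110*R[:,2],R))
E
```

```text
block (array([633.1, 164.9,  77.5]), [np.float64(1.2), np.float64(1.2)])
small caddy ((763.2816772460938, 349.7529602050781), (293.0459899902344, 78.7535171508789), 20.122894287109375)
now [458.5 -60.1 354.4] F [-0.7 -0.2  0.1] q [  9. -14. 108. -42.  77.  -9.] t 13.0 w 93.7
[22.83, -28.32, 1.81] [-0.0, 13.9, -15.0]
```

Emit:
servo_tool --commands '[[[-1,2.8,-3.5,0.2,0,1.7,-1.9],[-1,5.7,-7,0.4,0,3.5,-3.8],[-1,8.6,-10.6,0.7,0,5.2,-5.6],[-1,11.4,-14.1,0.9,0,7,-7.5],[-1,14.3,-17.7,1.1,0,8.7,-9.4],[-1,17.1,-21.2,1.3,0,10.4,-11.2],[-1,20,-24.8,1.6,0,12.2,-13.1],[-1,22.8,-28.3,1.8,0,13.9,-15]]]'

```text
clock: 14.0
eef_pos: [585.6, 211.8, 146.8]
eef_rot: [[0.707, 0.519, 0.481], [0.707, -0.516, -0.483], [-0.002, 0.682, -0.732]]
force: [-0.2, -0.6, 0.5]
gripper_width: 94.3
```

```bash
python3 - <<'E'
from h import *
R=Rt(45,43);g=np.array([633,164.5,76])
go((g+11*R[:,2]-110*R[:,2],R),(g+11*R[:,2],R))
E
```

```text
now [585.6 211.8 146.8] F [-0.2 -0.6  0.5] q [ 33.  21.  97. -49.  62.  12.] t 14.0 w 94.3
[0.0, 0.07, -0.15] [-0.0, 0.1, 0.1]
[0.02, 0.07, 10.85] [-0.0, 0.1, 0.1]
```

Emit:
servo_tool --commands '[[[-1,0,0.1,3,0,0,0],[-1,0,0.1,6,0,0,0],[-1,0,0.1,9,0,0,0],[-1,0,0.1,10.8,0,0,0],[-1,0,0.1,10.8,0,0,0],[-1,0,0.1,10.8,0,0,0]]]'

```text
clock: 14.75
eef_pos: [638.6, 159.9, 72.0]
eef_rot: [[0.707, 0.516, 0.484], [0.707, -0.518, -0.481], [0.002, 0.683, -0.731]]
force: [-0.1, 0.7, 0.0]
gripper_width: 93.9
```

Emit:
servo_tool --commands '[[[0,0,0,0,0,0,0],[0.1,0,0,0,0,0,0],[0.2,0,0,0,0,0,0],[0.3,0,0,0,0,0,0],[0.4,0,0,0,0,0,0],[1,0,0,0,0,0,0],[1,0,0,0,0,0,0],[1,0,0,0,0,0,0]]]' --newtons 50

```text
clock: 15.75
eef_pos: [638.3, 159.6, 71.4]
eef_rot: [[0.707, 0.516, 0.483], [0.707, -0.517, -0.482], [0.001, 0.682, -0.731]]
force: [0.1, -0.4, -0.2]
gripper_width: 29.6
```

```bash
python3 - <<'E'
from h import *
s=ctrl.state();p=np.array(s["eef_pos"]);R=np.array(s["eef_rot"]);print("grasp",(p-11*R[:,2]).round(1))
go((p+[0,0,60],R))
E
```

```text
grasp [632.9 164.9  79.4]
now [638.3 159.6  71.4] F [ 0.1 -0.4 -0.2] q [ 25.  28.  97. -54.  52.  14.] t 15.75 w 29.6
[0.01, 4.09, -4.39] [0.0, 0.0, 0.0]
```

Emit:
servo_tool --commands '[[[1,0,0.35,-0.38,0,0,0],[1,0,1.1,-1.2,0,0,0],[1,0,2,-2.15,0,0,0],[1,0,2.9,-3.1,0,0,0],[1,0,3.5,-3.75,0,0,0],[1,0,3.7,-4,0,0,0]]]'

```text
clock: 16.5
eef_pos: [638.6, 160.1, 127.3]
eef_rot: [[0.707, 0.515, 0.484], [0.707, -0.518, -0.481], [0.003, 0.683, -0.731]]
force: [-0.9, -0.2, -3.5]
gripper_width: 29.6
```

```bash
cat >> h.py <<'E'
def C(dx,dz,dy=0): # caddy hook at stand-frame dx from seat, dz above the loop seat
    return (seat-[0,0,168]+dx*sx+dy*np.array([-sx[1],sx[0],0])+[0,0,dz-60.6]+11*RS[:,2],RS)
E
python3 - <<'E'
from h import *
go(C(-65,25))
E
```

```text
now [638.6 160.1 127.3] F [-0.9 -0.2 -3.5] q [ 25.  23.  96. -51.  56.   9.] t 16.5 w 29.6
[-30.2, 5.62, 5.66] [0.0, -14.1, 14.9]
```

Emit:
servo_tool --commands '[[[1,-0.8,0.15,0.15,0,-0.4,0.4],[1,-2.5,0.45,0.45,0,-1.2,1.2],[1,-5,0.9,0.9,0,-2.3,2.5],[1,-8,1.5,1.5,0,-3.7,4],[1,-11,2,2,0,-5.1,5.4],[1,-14,2.6,2.6,0,-6.5,6.9],[1,-17,3.2,3.2,0,-7.9,8.4],[1,-20,3.7,3.7,0,-9.3,9.9]]]'

```text
clock: 17.5
eef_pos: [531.9, -20.4, 123.3]
eef_rot: [[0.855, 0.38, 0.353], [0.519, -0.625, -0.583], [-0.001, 0.682, -0.731]]
force: [0.0, -0.9, -3.6]
gripper_width: 29.3
```

Emit:
servo_tool --commands '[[[1,-2.5,0.15,0.2,0,-1.2,1.2],[1,-5,0.4,0.5,0,-2.4,2.5],[1,-7,0.6,0.7,0,-3.4,3.6],[1,-8.4,0.8,0.9,0,-4,4.3],[1,-9,0.85,0.95,0,-4.3,4.6],[1,-9,0.85,0.95,0,-4.3,4.6]]]'

```text
clock: 18.25
eef_pos: [463.7, -76.4, 122.9]
eef_rot: [[0.905, 0.31, 0.29], [0.425, -0.662, -0.617], [0.001, 0.682, -0.731]]
force: [0.7, -0.3, -2.6]
gripper_width: 29.7
```

```bash
python3 - <<'E'
from h import *
go(C(-65,25),C(-45,25),C(6,25))
S=cam("scene");t=cam("top")
lp=seat+[0,0,-168];X=lp-25*sx
i=[]
for d in(S,t):
    c=proj(d,X);x0,y0=int(c[0]-50),int(c[1]-55);print("crop",x0,y0,"loop exp",proj(d,lp+3*sx),"hooktop exp",proj(d,lp-65*sx+[0,0,32]))
    i.append(cv2.resize(d["frame"][y0:y0+100,x0:x0+100,::-1],(600,600) if d is S else (200,200),interpolation=cv2.INTER_CUBIC))
i[1]=cv2.copyMakeBorder(i[1],0,400,0,0,0)
cv2.imwrite("pics/p11.png",np.hstack(i))
E
```

```text
now [463.7 -76.4 122.9] F [ 0.7 -0.3 -2.6] q [  7.   4. 122. -54.  53.  16.] t 18.25 w 29.7
[0.18, 2.8, 2.55] [0.0, -0.5, 0.4]
[0.16, 4.26, 3.91] [0.0, -0.5, 0.4]
[0.11, 7.99, 7.39] [0.0, -0.5, 0.4]
crop 242 221 loop exp [284.8 284.5] hooktop exp [301.7 257.2]
crop 305 190 loop exp [365.3 240.7] hooktop exp [342.3 249.9]
```

View pics/p11.png

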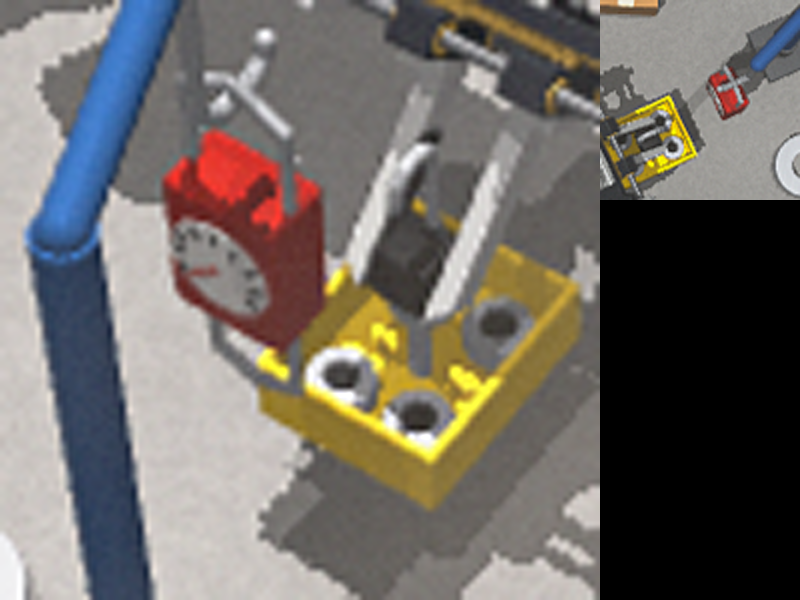

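The caddy's free hook end points at the loop, and the scale hangs upright. I'll check the hook and loop predictions numerically, then insert.

```bash
python3 - <<'E'
from h import *
S=cam("scene");s=ctrl.state();p=np.array(s["eef_pos"]);R=np.array(s["eef_rot"])
h=p-11*R[:,2]+[0,0,60.6]
f=lambda X:((proj(S,X)-[242,221]+.4)*6).round(0)
print("archtop",f(h+[0,0,7]),"free end",f(h+12.5*sx-[0,0,18]))
sy=np.array([-sx[1],sx[0],0]);lp=seat-[0,0,168]+3*sx
print("loop bar mid",f(lp-[0,0,3]),"sides",f(lp+19*sy+[0,0,5]),f(lp-19*sy+[0,0,5]),"housing bottom corners",f(lp+[0,0,46]+26*sy+16*sx),f(lp+[0,0,46]-26*sy+16*sx))
go(C(-45,27),C(3,27),C(3,0))
E
```

```text
archtop [413. 157.] free end [397. 217.]
loop bar mid [260. 388.] sides [298. 398.] [220. 353.] housing bottom corners [281. 370.] [172. 307.]
now [464.3 -76.  123. ] F [ 0.5  0.3 -3.4] q [  7.   4. 122. -54.  53.  16.] t 18.4 w 29.6
[0.09, 4.4, 3.78] [0.0, -0.5, 0.4]
[0.04, 7.91, 7.05] [0.0, -0.5, 0.4]
[0.03, 6.06, 9.03] [0.0, -0.5, 0.4]
```

```bash
python3 - <<'E'
from h import *
np.set_printoptions(linewidth=200)
S=cam("scene");s=ctrl.state();p=np.array(s["eef_pos"]);R=np.array(s["eef_rot"])
h=p-11*R[:,2]+[0,0,60.6]
f=lambda X:((proj(S,X)-[242,221]+.4)*6).round(0)
sy=np.array([-sx[1],sx[0],0])
print("rim",[f(h-[0,0,104]+a*55*sx+b*45*sy) for a,b in((1,1),(1,-1),(-1,1))],"base near",f(h-[0,0,140]+55*sx+45*sy))
print("block",f(h-[0,0,64]),"stem0",f(h-12.5*sx-[0,0,49]),"stem1",f(h-12.5*sx-[0,0,5]))
print(cv2.cvtColor(S["frame"],7)[240:260,302:320])
E
```

```text
rim [array([430., 465.]), array([256., 364.]), array([581., 291.])] base near [432. 515.]
block [418. 268.] stem0 [434. 226.] stem1 [433. 157.]
[[110 112 116 116 118 113 109 175 159 157 160 128 109 109 110 117 119 116]
 [112 114 116 115 112 115 116 161 159 156 164 115 110 107 112 116 114 112]
 [112 114 110 113 113 112 141 157 156 158 142 100  92  96 113 115 117 112]
 [113 114 114 114 111 107 150 158 160 163  97  53  49  62 116 116 115 115]
 [116 118 117 113 109 135 157 157 156 146  76  65  37  85 116 121 118 117]
 [117 114 115 112 113 177 160 157 154 170 221 186 140 119 116 115 114 117]
 [116 113 108 111 117 211 160 131 225 227 211 153 118 107 114 115 118 118]
 [114 114 114 111 178 218 211 184 248 211 138 100  94 104 114 115 116 115]
 [115 113 115 133 210 217 206 239 225 152  79  88  92 104 114  95  91  93]
 [115 113 116 179 218 217 187 216 183  95  51  92  98 102  92  90  89  90]
 [115 115 108 220 218 205 184 172 114  49  54  96 102  96  90  92  93  89]
 [120 111 129 215 219 198 180 146  72  43  81  99 103  95  89  87  91  90]
 [114 112 176 216 223 143 157 120  58  43 114  99 103  93  91  91  91  89]
 [112 130 208 219 198 123 121  93  50  55  93 101  98  92  91  93  87  90]
 [111 177 218 219 190 121 110  84  49 104 101 100  97  97  92  89  88  84]
 [107 209 217 218 186 112 106  85  60 140 162 107  97  95  90  90  89  81]
 [121 214 215 218 196 111 108  71  58  84 129  98  99 109 109  93  89  78]
 [173 215 218 221 152  76  64  63  64  62  78 100 105  99 122 114  94 101]
 [211 216 218 204 100  54  61  67  68  67  68  76 105  92 104 120 107 163]
 [216 214 220 150  69  67  65  71  71  71  68  56  65  77  75  78 107 205]]
```

The tray rim, block and arch match the predictions to about 1 px. Inserting.

Emit:
servo_tool --commands '[[[1,0.1,1,0.8,0,-0.2,0.2],[1,0.1,2.2,1.8,0,-0.5,0.4],[1,0.1,3.5,3,0,-0.5,0.4],[1,0.1,4.7,4.1,0,-0.5,0.4],[1,0.1,5.9,5.2,0,-0.5,0.4],[1,0.1,7,6.2,0,-0.5,0.4],[1,0,7.7,6.8,0,-0.5,0.4],[1,0,7.9,7,0,-0.5,0.4]]]'

```text
clock: 19.45
eef_pos: [508.4, -172.5, 125.4]
eef_rot: [[0.91, 0.303, 0.282], [0.414, -0.665, -0.621], [-0.001, 0.682, -0.731]]
force: [0.2, -0.1, -3.5]
gripper_width: 29.8
```

```bash
python3 - <<'E'
from h import *
go(C(3,27),C(3,4),C(3,0))
S=cam("scene");t=cam("top")
lp=seat+[0,0,-148];i=[]
for d,r in((S,40),(t,40)):
    c=proj(d,lp);x0,y0=int(c[0]-r),int(c[1]-r);print("crop",x0,y0)
    i.append(cv2.resize(d["frame"][y0:y0+2*r,x0:x0+2*r,::-1],(400,400),interpolation=cv2.INTER_CUBIC))
cv2.imwrite("pics/p12.png",np.hstack(i))
E
```

```text
now [ 508.4 -172.5  125.4] F [ 0.2 -0.1 -3.5] q [ -7.   7. 119. -56.  45.   7.] t 19.45 w 29.8
[0.15, -0.02, -0.01] [0.0, 0.1, 0.0]
[0.15, -1.58, 1.68] [0.0, 0.1, 0.0]
[0.15, -1.86, 1.97] [0.0, 0.1, 0.0]
crop 245 238
crop 324 200
```

Emit:
servo_tool --commands '[[[1,0.1,-0.3,0.3,0,0,0],[1,0.1,-0.7,0.75,0,0,0],[1,0.1,-1.1,1.2,0,0,0],[1,0.1,-1.4,1.5,0,0,0],[1,0.1,-1.6,1.7,0,0,0],[1,0.1,-1.6,1.7,0,0,0]]]'

```text
clock: 20.3
eef_pos: [509.1, -171.4, 101.8]
eef_rot: [[0.91, 0.304, 0.282], [0.415, -0.665, -0.621], [-0.002, 0.682, -0.731]]
force: [-0.3, -0.1, -3.9]
gripper_width: 29.3
```

Emit:
servo_tool --commands '[[[1,0,-0.07,0.07,0,0,0],[1,0,-0.14,0.14,0,0,0],[1,0,-0.2,0.2,0,0,0],[1,0,-0.2,0.2,0,0,0],[1,0,-0.2,0.2,0,0,0]]]'

```text
clock: 20.92
eef_pos: [509.9, -171.5, 100.2]
eef_rot: [[0.91, 0.303, 0.283], [0.415, -0.664, -0.622], [-0.0, 0.683, -0.73]]
force: [0.1, -0.4, 1.3]
gripper_width: 29.8
```

```bash
python3 - <<'E'
from h import *
go()
S=cam("scene");t=cam("top")
lp=seat+[0,0,-148];i=[]
for d,r in((S,40),(t,40)):
    c=proj(d,lp);x0,y0=int(c[0]-r),int(c[1]-r)
    i.append(cv2.resize(d["frame"][y0:y0+2*r,x0:x0+2*r,::-1],(500,500) if r and d is S else (300,300),interpolation=cv2.INTER_CUBIC))
i[1]=cv2.copyMakeBorder(i[1],0,200,0,0,0)
cv2.imwrite("pics/p13.png",np.hstack(i))
E
```

```text
now [ 509.9 -171.5  100.2] F [ 0.1 -0.4  1.3] q [ -7.  10. 119. -59.  43.  11.] t 20.93 w 29.8
```

View pics/p13.png

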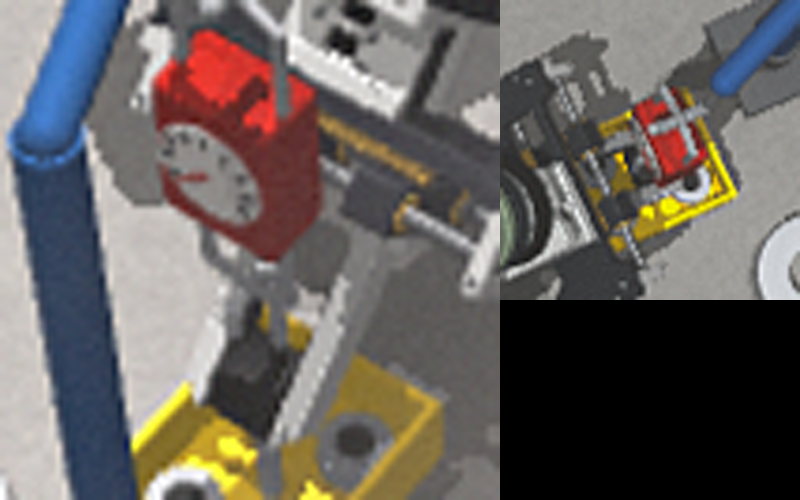

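The hook's arch sits over the loop bar (about 240,265), with the free end in front of it. Contact height is within 2 mm of prediction and the load is off the wrist. Releasing slowly.

Emit:
servo_tool --commands '[[[0.4,0,0,0,0,0,0],[0.36,0,0,0,0,0,0],[0.33,0,0,0,0,0,0],[0.28,0,0,0,0,0,0],[0.2,0,0,0,0,0,0],[0.05,0,0,0,0,0,0],[-0.2,0,0,0,0,0,0],[-0.5,0,0,0,0,0,0]]]' --newtons 10

```text
clock: 22.02
eef_pos: [509.2, -171.3, 99.3]
eef_rot: [[0.91, 0.304, 0.282], [0.415, -0.665, -0.621], [-0.001, 0.682, -0.731]]
force: [0.5, -0.4, 0.6]
gripper_width: 60.9
```

Emit:
servo_tool --commands '[[[-0.5,0,0,0,0,0,0],[-0.5,0,0,-0.7,0,0,0],[-0.5,0,0,-2,0,0,0],[-0.5,0,0,-4,0,0,0],[-0.5,0,0,-6.5,0,0,0],[-0.5,0,0,-9.5,0,0,0],[-0.5,0,0,-13,0,0,0],[-0.5,0,0,-16,0,0,0]]]'

```text
clock: 23.02
eef_pos: [463.6, -70.6, 217.9]
eef_rot: [[0.91, 0.304, 0.284], [0.415, -0.665, -0.62], [0.0, 0.682, -0.731]]
force: [0.7, 0.5, 0.5]
gripper_width: 70.3
```

Emit:
servo_tool --commands '[[[-0.5,0,0,-3,0,0,0],[-0.5,0,-1,-5,0,0,0],[-0.5,0,-2,-7,0,0,0],[-0.5,0,-3,-8,0,0,0],[-0.5,0,-3,-8,0,0,0],[-0.5,0,-3,-8,0,0,0],[-0.5,0,-3,-8,0,0,0],[-0.5,0,-3,-8,0,0,0]]]'

```text
clock: 24.02
eef_pos: [432.3, -2.8, 254.1]
eef_rot: [[0.91, 0.304, 0.281], [0.414, -0.665, -0.622], [-0.002, 0.682, -0.731]]
force: [-0.1, 0.3, 0.4]
gripper_width: 70.4
```

Emit:
servo_tool --commands '[[[-0.5,0,0,0,0,0,0],[-0.5,0,0,0,0,0,0],[-0.5,0,0,0,0,0,0],[-0.5,0,0,0,0,0,0],[-0.5,0,0,0,0,0,0],[-0.5,0,0,0,0,0,0],[-0.5,0,0,0,0,0,0],[-0.5,0,0,0,0,0,0]]]'

```text
clock: 25.02
eef_pos: [432.4, -2.3, 254.3]
eef_rot: [[0.91, 0.304, 0.282], [0.415, -0.665, -0.621], [-0.001, 0.682, -0.731]]
force: [0.1, -1.0, 0.2]
gripper_width: 70.9
```

```bash
python3 - <<'E'
from h import *
np.set_printoptions(precision=1,suppress=True)
go()
sy=np.array([-sx[1],sx[0],0]);lp=seat-[0,0,168]+3*sx
hk=lp;prev=None
for k in range(2):
  S=cam("scene");t=cam("top")
  for nm,d in(("scene",S),("top",t)):
    if k: print(nm,"frame diff px>25 :",int((np.abs(d["frame"].astype(int)-prev[nm]).max(2)>25).sum()))
  prev={"scene":S["frame"].astype(int),"top":t["frame"].astype(int)}
for nm,d in(("scene",S),("top",t)):
    hsv=cv2.cvtColor(d["frame"],cv2.COLOR_RGB2HSV);c=proj(d,lp-[0,0,104]).astype(int)
    box=np.zeros(hsv.shape[:2],np.uint8);cv2.rectangle(box,(c-60).tolist(),(c+60).tolist(),1,-1)
    m=cv2.inRange(hsv,(20,120,70),(35,255,255))*box
    k=max(cv2.findContours(cv2.morphologyEx(m,cv2.MORPH_CLOSE,np.ones((3,3))),0,2)[0],key=cv2.contourArea)
    r=cv2.convexHull(k).reshape(-1,2)
    print(nm,"yellow bbox",r.min(0),r.max(0),"pred")
    P=np.array([proj(d,lp-[0,0,z]+a*55*sx+b*45*sy) for z in(104,140) for a in(1,-1) for b in(1,-1)]);print(P.min(0),P.max(0))
# bystander motion versus first images
for nm,d in(("scene",S),("top",t)):
    o=cv2.imread(f"pics/{nm}0.png")[:,:,::-1]
    df=(np.abs(d["frame"].astype(int)-o).max(2)>60).astype(np.uint8)
    n,l,st,ce=cv2.connectedComponentsWithStats(cv2.morphologyEx(df,cv2.MORPH_OPEN,np.ones((3,3))))
    print(nm,[(st[i,:4].tolist(),st[i,4]) for i in range(1,n) if st[i,4]>25])
E
```

```text
now [432.4  -2.3 254.3] F [ 0.1 -1.   0.2] q [ 19.  -8. 115. -45.  74.   7.] t 25.02 w 70.9
scene frame diff px>25 : 55
top frame diff px>25 : 10
scene yellow bbox [266 286] [315 340] pred
[258.9 286.4] [315.2 342.2]
top yellow bbox [337 230] [386 268] pred
[336.8 223. ] [386.6 269.4]
scene [([117, 0, 59, 45], np.int32(1334)), ([247, 0, 8, 6], np.int32(42)), ([301, 0, 46, 30], np.int32(917)), ([326, 31, 41, 40], np.int32(816)), ([292, 32, 32, 50], np.int32(766)), ([236, 46, 32, 15], np.int32(205)), ([97, 49, 21, 19], np.int32(288)), ([360, 59, 10, 5], np.int32(37)), ([47, 60, 43, 33], np.int32(641)), ([0, 74, 48, 53], np.int32(902)), ([275, 77, 133, 132], np.int32(4826)), ([59, 86, 10, 8], np.int32(44)), ([86, 89, 43, 34], np.int32(626)), ([42, 90, 12, 9], np.int32(62)), ([68, 94, 8, 6], np.int32(27)), ([16, 99, 50, 35], np.int32(485)), ([216, 107, 15, 27], np.int32(222)), ([340, 140, 16, 13], np.int32(99)), ([278, 164, 37, 21], np.int32(502)), ([54, 177, 9, 8], np.int32(43)), ([67, 183, 8, 11], np.int32(68)), ([231, 185, 7, 8], np.int32(40)), ([15, 187, 89, 90], np.int32(2519)), ([4
[... 824 characters left out ...]
np.int32(44)), ([358, 345, 226, 77], np.int32(1945)), ([214, 351, 6, 6], np.int32(34)), ([260, 355, 40, 36], np.int32(964)), ([339, 355, 29, 42], np.int32(300)), ([243, 361, 5, 10], np.int32(36)), ([589, 360, 12, 41], np.int32(295)), ([232, 362, 7, 7], np.int32(31)), ([316, 364, 27, 22], np.int32(447)), ([519, 366, 49, 51], np.int32(1152)), ([230, 370, 52, 110], np.int32(1653)), ([319, 386, 27, 21], np.int32(402)), ([569, 403, 12, 5], np.int32(46)), ([277, 407, 30, 27], np.int32(481)), ([310, 407, 37, 54], np.int32(781)), ([591, 406, 12, 5], np.int32(36)), ([508, 417, 9, 3], np.int32(27)), ([315, 439, 6, 9], np.int32(43)), ([317, 449, 7, 16], np.int32(88)), ([196, 466, 9, 14], np.int32(89))]
```

The caddy hangs at its predicted pose. I'll let it settle for 2 s and check that it is still.

Emit:
servo_tool --commands '[[[-0.5,0,0,0,0,0,0],[-0.5,0,0,0,0,0,0],[-0.5,0,0,0,0,0,0],[-0.5,0,0,0,0,0,0],[-0.5,0,0,0,0,0,0],[-0.5,0,0,0,0,0,0],[-0.5,0,0,0,0,0,0],[-0.5,0,0,0,0,0,0]]]'

```text
clock: 26.22
eef_pos: [432.4, -2.3, 254.3]
eef_rot: [[0.91, 0.304, 0.282], [0.415, -0.665, -0.621], [-0.001, 0.682, -0.731]]
force: [0.1, -0.4, -0.1]
gripper_width: 70.1
```

Emit:
servo_tool --commands '[[[-0.5,0,0,0,0,0,0],[-0.5,0,0,0,0,0,0],[-0.5,0,0,0,0,0,0],[-0.5,0,0,0,0,0,0],[-0.5,0,0,0,0,0,0],[-0.5,0,0,0,0,0,0],[-0.5,0,0,0,0,0,0],[-0.5,0,0,0,0,0,0]]]'

```text
clock: 27.22
eef_pos: [432.4, -2.3, 254.3]
eef_rot: [[0.91, 0.304, 0.282], [0.415, -0.665, -0.621], [-0.001, 0.682, -0.731]]
force: [-0.4, -0.4, 0.5]
gripper_width: 70.7
```

```bash
python3 - <<'E'
from h import *
go()
np.set_printoptions(precision=2,suppress=True)
for k in range(10):
    d=cam("scene");hsv=cv2.cvtColor(d["frame"],cv2.COLOR_RGB2HSV)[215:350,250:325]
    o=[]
    for m in(cv2.inRange(hsv,(20,120,70),(35,255,255)),cv2.inRange(hsv,(0,120,60),(8,255,255))|cv2.inRange(hsv,(172,120,60),(180,255,255))):
        a=np.argwhere(m)[:,::-1];o+= [*(a.mean(0)+[250,215]),len(a)]
    print(np.array(o))
sy=np.array([-sx[1],sx[0],0]);h0=seat-[0,0,122]+3*sx
P=np.array([proj(d,h0+[0,0,z]+a*16*sx+b*26*sy) for z in(0,72) for a in(1,-1) for b in(1,-1)]);print("red pred bbox",P.min(0),P.max(0),"seen",a.min(0)+[250,215],a.max(0)+[250,215])
E
```

```text
now [432.4  -2.3 254.3] F [-0.4 -0.4  0.5] q [ 19.  -8. 115. -45.  74.   7.] t 27.23 w 70.7
[ 289.99  313.94 1054.    283.64  258.43  473.  ]
[ 289.98  313.87 1050.    283.59  258.41  470.  ]
[ 290.01  313.95 1052.    283.58  258.4   470.  ]
[ 290.02  313.96 1054.    283.61  258.43  473.  ]
[ 290.02  313.99 1057.    283.61  258.49  472.  ]
[ 289.95  313.89 1057.    283.48  258.28  464.  ]
[ 289.89  313.95 1055.    283.52  258.3   466.  ]
[ 289.9   313.97 1056.    283.56  258.43  470.  ]
[ 289.94  313.92 1056.    283.49  258.35  467.  ]
[ 289.95  313.91 1059.    283.53  258.26  468.  ]
red pred bbox [267.6 242.2] [297.  282.3] seen [269 243] [295 279]
```

Both hang still (centroids steady to about 0.1 px) and where expected. Handing in.

```bash
python3 -c "
from bench import workorder
print(workorder.finish_job())"
```

```text
the job is handed in; nothing more can be done
None
```

The red scale hangs by its eye on the stand's hook, and the middle-sized yellow caddy hangs from the scale's lower loop. I let go of both, backed the arm well clear, and handed the job in at about 28 s.

- **Contact:** The scale took its load on the hook at a height within about 1 mm of prediction. The caddy took its load on the loop within about 2 mm.
- **Position and stillness:** In the last camera checks both were within a few pixels of the predicted hanging poses. Over ten frames (about 0.5 s) their centroids moved about 0.1 px. The force on the tool was back at zero, within noise.
- **Forces:** The largest reading I saw was about 6 N, when the scale first touched the hook. I only saw the value at the end of each move, not the whole time.
- **Not confirmed by eye:** I had used all my picture views before the caddy was released, so its final pose was checked by numbers only.
- **Bystanders:** Comparing the last frames with the first ones was cluttered by the arm and its shadow. I saw no sign that any other goods had moved, but the comparison is not conclusive.

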